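# Feel out the check weight in its covered case and set it on the balance

## Task

The steel check weight stands somewhere out of sight under the lid of the grey case. Reach in through the slot at the front, feel gently along the inside until you find it, take it out and set it down on the balance pan without dropping it, so that the pan alone carries it. Leave the bottle, the jar and the tweezers where they are.

Things in the scene. Friction and masses are not known exactly. Their poses are not given: they have to be found in the camera images.
- case: Grey steel case fixed to the bench, 147 (x) by 320 (y) by 92 high, floor 8 thick, walls 5. Origin: centre of its underside; long side along its y, open front towards its -x (roughly the robot), z up. Back wall, and end walls behind x = +18, rise to the lid; front wall, and end walls ahead of that, are 35 high. Holds only the check weight.
- lid_edge (a point): Middle of the lid's front edge, at its underside, at case x +18, 87 above the bench; case's axes. The lid is fixed: flat, 5 thick, full length, from this edge back to x +73.5. Ahead of it the top is open. The space beneath is reached with the tool leaning about 45 degrees, tips towards case +x and down.
- front_wall (a point): Middle of the top edge of the low front wall, inner face: case x -68.5, 35 above the bench; case's axes. The reach-in slot lies between it and the lid's edge and is 86.5 wide (x) and 310 long (y).
- hidden_row (a point): Middle of the row on the case's floor (case x +35, 8 above the bench; case's axes) where the check weight stands upright: its axis is within 3 of this x and anywhere from -85 to +85 in y; not tracked, to be felt for. Steel cylinder 42 in diameter, 40 high, then neck and knob of 28 diameter; 62 high in all, about 0.5 kg; a push of a few N makes it slide.
- balance: White top-loading balance, fixed to the bench, housing 240 (x) by 190 (y), top of the housing 54 above the bench. Origin: centre of its underside; dark display at its -x end, z up.
- pan_top (a point): Centre of the upper face of the balance's round steel pan, 130 in diameter, 6 thick; 25 ahead (+x) of the balance's origin and 76 above the bench when empty. The only place the weight may rest.
- pan (a joint): How far the pan has sunk under its load, in m: 0 empty, spring of 1 N per mm, damped, stop at 0.010. The check weight alone sinks it 0.0043 to 0.0055.
- bottle: Bystander: amber bottle with a cap, 62 in diameter, 130 high, standing on the bench. Origin: centre of its underside. Leave it alone.
- jar: Bystander: white jar, 60 in diameter, 85 high, standing on the bench. Origin: centre of its underside. Leave it alone.
- tweezers: Bystander: steel tweezers lying flat, 125 long along their x, 8 high. Origin: underside, near the middle. Leave them alone.

How it is judged:
At the end, for the whole second after the job is handed in: The pan carries the whole check weight (sunk between 3.8 and 6.2 mm) and is at rest (under 10 mm/s) (value of joint pan between 0.0038 and 0.0062 m and velocity of joint pan between -0.01 and 0.01 m/s); the robot touches nothing.
It fails at once if the weight is dropped onto the pan (the pan is driven down faster than 0.25 m/s) (velocity of joint pan above 0.25 m/s).
It fails at once if the case is struck or pressed with more than 40 N (contact force between any of the fingers, the arm and case above 40 N).
It fails at once if a bystander is moved more than 30 mm (distance of any of bottle, jar, tweezers from where it was at the start of the episode above 0.03 m).
It also fails if it takes over 58 s, if anything falls off the work surface, if the arm or the gripper's body presses on something with over 40 N, if the wrist force passes 120 N, or if a joint passes its speed limit or range.

## Robot

A 6-joint arm with a two-finger parallel gripper is mounted at the origin on the work surface. World frame = base frame: x ahead of the robot, y to its left, z up, the work surface at z = 0. Lengths are in m, angles in rad, forces in N, time in s.
With the tool pointing down it reaches from about 0.275 to 0.875 m from the base axis. Payload 12.5 kg.
Tool frame: the origin (TCP) lies between the finger pads; the fingertips stand 19 mm ahead of it and the grasp point (between the pads) is the TCP (arm.tip_reach is the distance from the TCP to the fingertips, in m); z points along the fingers, y is the direction in which the jaws open and shut (so a half turn about z gives the same grasp; the last joint's range is limited). The gripper opens to 85 mm and grips with 20 to 120 N. Pads are 22 mm wide; open, the fingers measure 114 mm over their backs; the gripper's body (76 mm by 85 mm) begins 54 mm behind the grasp point. The pads swing forward as they close: fully open they stand 13 mm farther back than shut.
Start: joints at [1.178, 0.351, 1.652, -0, 1.139, -0.085], TCP at [0.167, 0.524, 0.216] pointing down, gripper open.
Joint ranges: [-2.75, 2.75], [-0.79, 2.1], [0.01, 2.65], [-1.57, 4.71], [0.07, 3.14], [-2.87, 2.87]. Speed limits (rad/s): [2.22, 2.22, 2.79, 3.14, 3.14, 3.14].

## Interface

Orientations are given as a unit quaternion [x, y, z, w].
In Python, from plant import arm gives the robot as it stands. The module is installed in compiled form; this text tells all that it offers.
- The arm moves only by the shell command python3 -m handwheel 'ROWS' [FORCE]. ROWS is JSON, a list of rows, each a list of 7 numbers: the shift along the world's x, y, z in m, then the turn, a rotation vector about the world's x, y, z in degrees, then the opening, from 0 (shut) to 1 (fully open). In form: [[dx, dy, dz, rx, ry, rz, jaw], ...]. A call has 1 to 20 rows; each row is the pose to reach, as a shift and turn from the pose measured when the call began; what a row does not reach only later rows make up. A row lasts 1/10 s, in which the tool goes at most 50 mm and 8.59 degrees, less where a joint would pass 70% of its speed; a pose out of reach is approached as far as the arm can. A call with a gripper value outside its range is refused whole. The fingers move at their own pace and stop on an object; FORCE is the grip in N (left out, the last holds). Time passes only in rows, so rows that repeat a pose let the fingers close. It gives the time, the measured TCP pose, the force and the opening at its end, in the units of the state.
- arm.read_state(): the state, without advancing time (a new reading comes with each control period).
- arm.capture(name): name is "scene" or "top" or "wrist"; returns a dict with "color" (420x560x3 uint8, blue, green, red), "K" (3x3 intrinsics, pixels), "view" (4x4, takes a point from world to camera coordinates); the wrist camera has in their place "mount" (4x4, takes a point from camera to tool coordinates, whose origin is the TCP and whose axes are the flange's). Camera axes: x right, y down, z forward; pixel columns grow to the right and rows downward; lengths in m; the calibration is good to about 2 mm. The wrist camera is an equidistant fisheye: a pixel r from the principal point sees the ray r / f radians off the axis. A picture is of the moment at which its call begins: read the wrist's pose just before it. There is no depth.
- arm.job_done(): hands the job in, once; it reports no verdict.
The state is a dict: "t": time; "qpos": joint angles; "dq": joint speeds; "effort": joint torques, N m; "eef_pos": TCP position; "ee_rot": TCP orientation; "contact_force": force on the tool from outside, world axes, zero at the start; "ft_torque": the same for the moment, N m; "finger_gap": opening from 0.0 (shut) to 1.0 (fully open).
Only numpy, scipy, OpenCV 4.12 (cv2) and the standard library are available. Lean on these libraries where they do the work, as an engineer would, in place of code of your own. Each camera call takes 0.05 s, during which the arm holds its last target.

## Working session

There is one attempt and no reset: what is moved stays moved. The work goes in short steps, Python scripts to look and compute and a shell command to move; the robot and the scene stay as the last step left them, time stands still between calls to the robot, and variables do not carry over. Pictures are saved under pics/ and viewed, and the job is handed in when it is done.

```bash
mkdir -p pics; python3 - <<'E'
from plant import arm
import cv2,numpy as np
s=arm.read_state();print(s)
for n in("scene","top","wrist"):
    c=arm.capture(n);cv2.imwrite(f"pics/{n}0.png",c["color"]);np.savez(f"{n}0.npz",**c)
    print(n,{k:np.round(v,4).tolist() for k,v in c.items() if k!="color" and hasattr(v,'shape')})
E
```

```text
{'t': 0.0, 'qpos': array([ 1.17838951e+00,  3.51220860e-01,  1.65244360e+00,  2.31457726e-06,
        1.13908966e+00, -8.45950191e-02]), 'dq': array([ 2.12021907e-05, -6.10314144e-04, -2.04093227e-03,  1.67322820e-03,
       -2.78809297e-05,  1.84465123e-04]), 'effort': array([-2.17989837e-03, -5.06084061e+01, -2.91409010e+01, -2.16928306e-04,
        4.43114201e-03,  2.19558899e-06]), 'eef_pos': array([0.16647227, 0.52382979, 0.21595944]), 'ee_rot': array([ 1.53299474e-01,  9.88179606e-01, -5.64042865e-04, -1.38216296e-04]), 'contact_force': array([ 0.70137448,  0.2035397 , -0.65115321]), 'ft_torque': array([-0.06323455,  0.06753663,  0.03497813]), 'finger_gap': 1.0027528439112783}
scene {'K': [[422.2279, 0.0, 282.6225], [0.0, 422.2279, 212.9844], [0.0, 0.0, 1.0]], 'view': [[0.7789, 0.6271, -0.0062, -0.4766], [0.5308, -0.6644, -0.5261, -0.2674], [-0.3341, 0.4065, -0.8504, 1.0357], [0.0, 0.0, 0.0, 1.0]]}
top {'K': [[429.9974, 0.0, 286.6017], [0.0, 429.9974, 220.1471], [0.0, 0.0, 1.0]], 'view': [[0.0243, -0.9996, 0.0128, -0.0147], [-0.9849, -0.0262, -0.1711, 0.6323], [0.1714, -0.0085, -0.9852, 0.9289], [0.0, 0.0, 0.0, 1.0]]}
wrist {'K': [[325.1923, 0.0, 277.8502], [0.0, 325.1923, 208.0951], [0.0, 0.0, 1.0]], 'mount': [[0.0001, -0.9561, -0.2929, 0.0732], [1.0, -0.0, 0.0005, 0.0009], [-0.0005, -0.2929, 0.9561, -0.1568], [0.0, 0.0, 0.0, 1.0]]}
```

View pics/scene0.png

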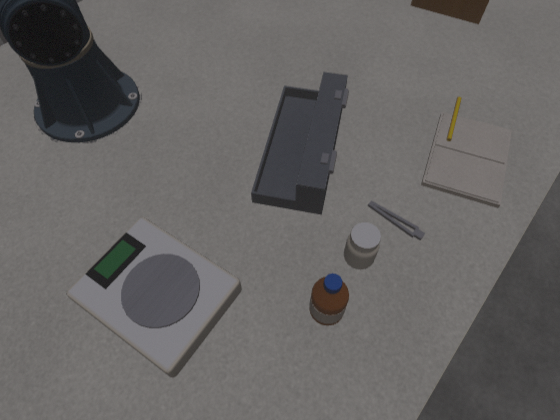

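View pics/top0.png

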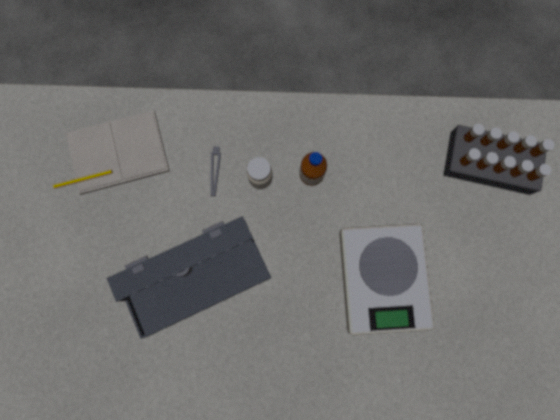

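View pics/wrist0.png

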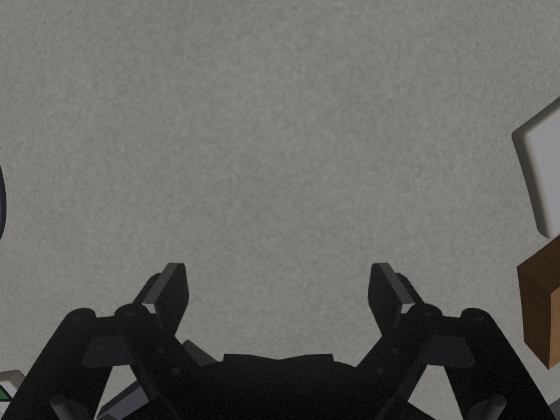

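The scene view shows the case at (300,140), balance (155,290), jar (364,243), bottle (330,298) and tweezers (397,220). In the top view they are at (190,275), (388,280), (259,170), (314,165) and (215,170). I'll zoom in on the case and balance.

```bash
python3 - <<'E'
import cv2,numpy as np
t=np.load("top0.npz")["color"];s=np.load("scene0.npz")["color"]
g=lambda im:np.clip(im.astype(float)*1.6,0,255).astype(np.uint8)
cv2.imwrite("pics/topcase.png",g(cv2.resize(t[205:345,95:285],None,fx=4,fy=4,interpolation=cv2.INTER_CUBIC)))
cv2.imwrite("pics/scenecase.png",g(cv2.resize(s[65:215,240:360],None,fx=4,fy=4,interpolation=cv2.INTER_CUBIC)))
cv2.imwrite("pics/topbal.png",g(cv2.resize(t[215:345,330:445],None,fx=4,fy=4,interpolation=cv2.INTER_CUBIC)))
E
```

```text
(no output)
```

View pics/topcase.png

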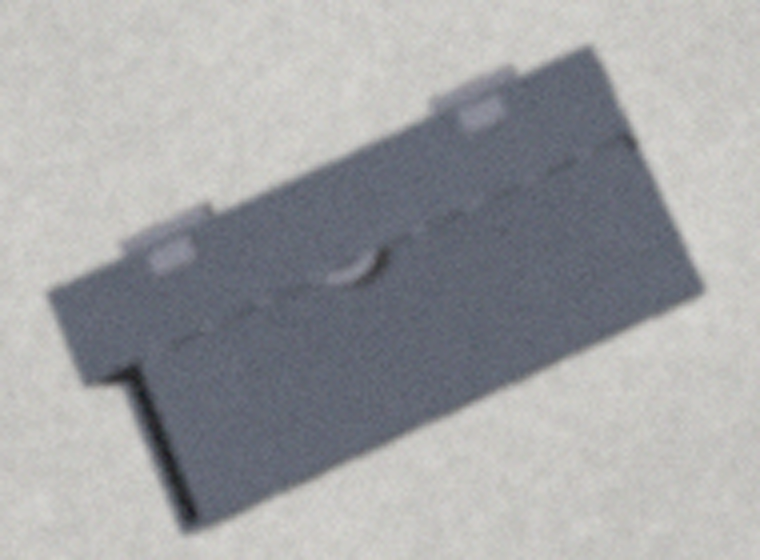

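View pics/scenecase.png

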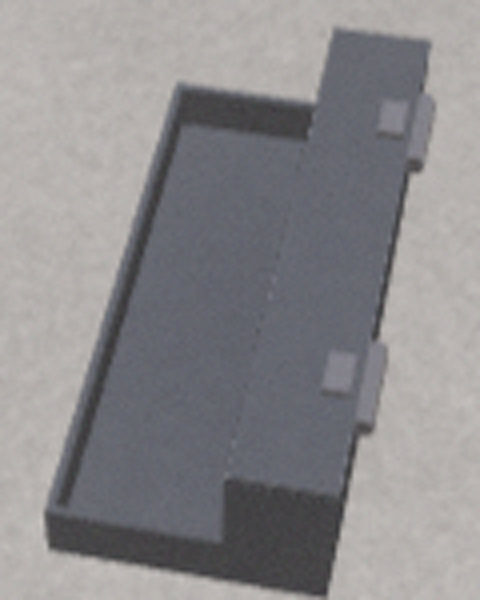

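View pics/topbal.png

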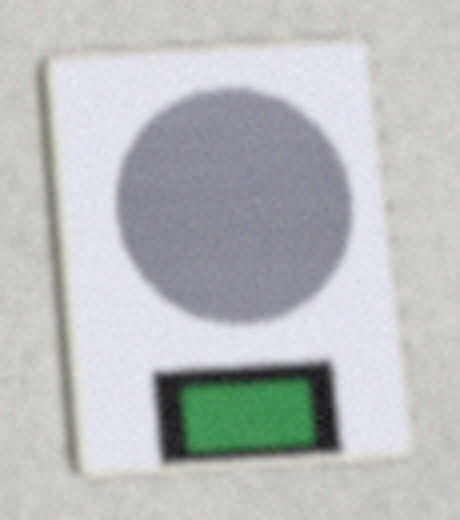

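```bash
cat > h.py <<'E'
import numpy as np
def ray(px,K,V,z):
    d=np.linalg.inv(K)@[px[0],px[1],1.];R=V[:3,:3];t=V[:3,3]
    o=-R.T@t;d=R.T@d;return o+d*(z-o[2])/d[2]
def load(n):
    a=np.load(n+"0.npz");return a["K"],a["view"]
def proj(P,K,V):
    c=V[:3,:3]@P+V[:3,3];u=K@c;return u[:2]/u[2]
E
python3 - <<'E'
from h import *
K,V=load("top");Ks,Vs=load("scene")
print("cams",-V[:3,:3].T@V[:3,3],-Vs[:3,:3].T@Vs[:3,3])
zt=lambda x,y,ox,oy:((x+.5)/4-.5+ox,(y+.5)/4-.5+oy)
T=lambda x,y,z:ray(zt(x,y,95,205),K,V,z)
S=lambda x,y,z:ray(zt(x,y,240,65),Ks,Vs,z)
t=[T(592,44,.092),T(49,291,.092),T(86,384,.092),T(637,140,.092),T(704,292,.035),T(190,533,.035)]
s=[S(332,489,.092),S(431,40,.092),S(333,29,.092),S(226,477,.092),S(47,515,.035),S(177,85,.035)]
nm=["backR","backL","lidFL","lidFR","frontR","frontL"]
for n,a in zip(nm,t):print("T",n,a.round(4))
for n,a in zip(["backR","backL","lidFL","lidFR","frontR","frontL"],s):print("S",n,a.round(4))
# model fit (case xy)
M=np.array([[73.5,-160],[73.5,160],[18,160],[18,-160],[-73.5,-160],[-73.5,160]])/1e3
def fit(P):
    P=np.array(P)[:,:2];mc=M.mean(0);pc=P.mean(0)
    U,_,W=np.linalg.svd((M-mc).T@(P-pc));R=(U@W).T
    tt=pc-R@mc;e=(M@R.T+tt-P)
    print("pose",tt.round(4),np.degrees(np.arctan2(R[1,0],R[0,0])).round(2),"res mm",(e*1e3).round(1).tolist());return R,tt
a=fit(t);b=fit(s);R,tt=fit((np.array(t)+np.array(s))/2)
# crescent: extreme tip
for z in(.048,.070,.090):
    for q in((385,252),(355,284),(325,284)):
        p=T(*q,z)[:2];print("cres",z,q,((R.T@(p-tt))*1e3).round(1))
for z in (.092,.087): print("scene px of tab",proj(np.r_[T(358,272,z)[:2],z],Ks,Vs))
B=lambda x,y,z:ray(zt(x,y,330,215),K,V,z)
for q in((233,207),):print("pan",B(*q,.076))
for q in((46,58),(365,42),(412,455),(82,475)):print("bal",B(*q,.054).round(4))
E
```

```text
cams [0.46392339 0.00973566 1.02357125] [ 0.85918055 -0.29975735  0.73705533]
T backR [0.6335 0.0987 0.092 ]
T backL [0.4917 0.3829 0.092 ]
T lidFL [0.4434 0.3587 0.092 ]
T lidFR [0.581 0.072 0.092]
T frontR [0.502  0.0344 0.035 ]
T frontL [0.3624 0.3152 0.035 ]
S backR [0.6282 0.0998 0.092 ]
S backL [0.49   0.3847 0.092 ]
S lidFL [0.4414 0.3579 0.092 ]
S lidFR [0.5853 0.0744 0.092 ]
S frontR [0.505  0.0327 0.035 ]
S frontL [0.3605 0.3175 0.035 ]
pose [0.497  0.2077] 26.28 res mm [[0.2, -2.0], [0.3, 0.8], [-1.1, 0.4], [2.9, 0.2], [-0.1, -2.8], [-2.2, 3.4]]
pose [0.4964 0.2085] 26.73 res mm [[5.8, -1.2], [0.1, -0.3], [-1.0, 1.6], [-0.9, -0.7], [-2.4, -0.2], [-1.7, 0.9]]
pose [0.4967 0.2081] 26.51 res mm [[3.0, -1.6], [0.2, 0.3], [-1.0, 1.0], [1.0, -0.3], [-1.2, -1.5], [-2.0, 2.1]]
cres 0.048 (385, 252) [23.1 -4.5]
cres 0.048 (355, 284) [13.8 17.7]
cres 0.048 (325, 284) [20.9 32.9]
cres 0.07 (385, 252) [20.  -8.1]
cres 0.07 (355, 284) [10.8 13.6]
cres 0.07 (325, 284) [17.8 28.5]
cres 0.09 (385, 252) [ 17.1 -11.3]
cres 0.09 (355, 284) [8.1 9.9]
cres 0.09 (325, 284) [14.9 24.4]
scene px of tab [308.64713457 120.22366874]
scene px of tab [308.94625436 121.67027412]
pan [ 0.53140175 -0.22389988  0.076     ]
bal [ 0.6151 -0.1236  0.054 ]
bal [ 0.6292 -0.3067  0.054 ]
bal [ 0.3993 -0.326   0.054 ]
bal [ 0.3844 -0.144   0.054 ]
```

The top crop shows a light crescent at (355,270), on the lid's front edge. The scene view shows nothing at the matching spot (308,120). So it isn't attached to the lid: it must be the weight's shoulder below it, at about case y +14. I'll confirm this with the wrist camera under the lid and then by touch.

```bash
cat >> h.py <<'E'
from scipy.spatial.transform import Rotation as Ro
TT=np.array([.4967,.2081]);YAW=np.radians(26.5)
RC=np.array([[np.cos(YAW),-np.sin(YAW)],[np.sin(YAW),np.cos(YAW)]])
def c2w(x,y,z): return np.r_[TT+RC@np.array([x,y])/1e3,z/1e3]
def w2c(p): return np.r_[RC.T@(np.array(p[:2])-TT),p[2]]*1e3
def tgtR(yaw=YAW,tilt=45):
    ex=np.array([np.cos(yaw),np.sin(yaw),0]);Z=np.array([0,0,1.]);t=np.radians(tilt)
    z=ex*np.sin(t)-Z*np.cos(t);y=np.cross(Z,ex);x=np.cross(y,z);return Ro.from_matrix(np.c_[x,y,z])
def delta(s,P,R):
    print("d",(P-s["eef_pos"]).round(4),"rot",np.degrees((R*Ro.from_quat(s["ee_rot"]).inv()).as_rotvec()).round(2))
E
python3 - <<'E'
from h import *;from plant import arm
s=arm.read_state();print(arm.tip_reach);print(tgtR().as_matrix().round(3))
delta(s,c2w(-57,14,160),tgtR())
E
```

```text
0.019
[[-0.633 -0.446  0.633]
 [-0.316  0.895  0.316]
 [-0.707  0.    -0.707]]
d [ 0.2729 -0.3287 -0.0561] rot [  3.61 -45.95  41.82]
```

```bash
python3 -m handwheel '[[0.03,-0.036,0,0.4,-5.1,4.6,1],[0.06,-0.072,0,0.8,-10.2,9.2,1],[0.09,-0.108,0,1.2,-15.3,13.9,1],[0.12,-0.144,0,1.6,-20.4,18.5,1],[0.15,-0.18,0,2,-25.5,23.1,1],[0.18,-0.216,0,2.4,-30.6,27.8,1],[0.21,-0.252,-0.01,2.8,-35.7,32.4,1],[0.24,-0.288,-0.03,3.2,-40.8,37,1],[0.273,-0.3287,-0.056,3.6,-45.95,41.8,1],[0.273,-0.3287,-0.056,3.6,-45.95,41.8,1],[0.273,-0.3287,-0.056,3.6,-45.95,41.8,1],[0.273,-0.3287,-0.056,3.6,-45.95,41.8,1],[0.273,-0.3287,-0.056,3.6,-45.95,41.8,1]]' 50
python3 - <<'E'
from h import *;from plant import arm
import cv2
s=arm.read_state();print(s["t"],s["qpos"].round(3),w2c(s["eef_pos"]).round(1),s["contact_force"].round(2));delta(s,c2w(-57,14,160),tgtR())
c=arm.capture("wrist");np.savez("wrist1.npz",**c,p=s["eef_pos"],q=s["ee_rot"]);cv2.imwrite("pics/wrist1.png",np.clip(c["color"]*1.6,0,255).astype(np.uint8))
E
```

```text
t: 1.45
eef_pos: [0.3994, 0.248, 0.1933]
ee_rot: [-0.198, 0.919, 0.103, 0.324]
contact_force: [0.4, -0.2, 0.0]
finger_gap: 0.996
1.45 [ 0.417  0.012  2.342  0.606  0.116 -2.156] [-69.3  79.1 193.3] [ 0.37 -0.15  0.02]
d [ 0.0401 -0.0528 -0.0333] rot [-0.82 -6.32  0.76]
```

View pics/wrist1.png

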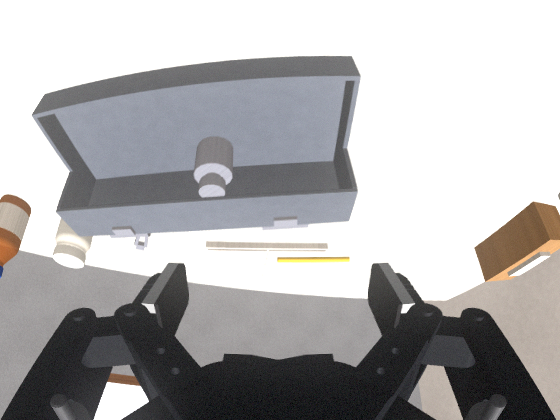

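The picture shows the weight standing clearly under the lid: knob top near (211,191), shoulder near (213,174). The arm stopped short because joint 5 is near its lower limit. I'll measure the weight from this view.

```bash
cat >> h.py <<'E'
def wray(px,c,p,q,z):
    K=c["K"];v=np.array([px[0]-K[0,2],px[1]-K[1,2]]);r=np.hypot(*v);th=r/K[0,0]
    d=np.r_[np.sin(th)*v/r,np.cos(th)];M=c["mount"];R=Ro.from_quat(q).as_matrix()
    o=R@M[:3,3]+p;d=R@(M[:3,:3]@d);return o+d*(z-o[2])/d[2]
E
python3 - <<'E'
from h import *;import cv2
c=np.load("wrist1.npz");im=c["color"]
cv2.imwrite("pics/w1z.png",np.clip(cv2.resize(im[50:250,30:370],None,fx=2.3,fy=2.3,interpolation=cv2.INTER_CUBIC)*2.2,0,255).astype(np.uint8))
for px,z in(((211,191),.070),((213,175),.048),((213,143),.008),((353,60),.035),((40,105),.035),((64,212),.092),((352,192),.092)):
    print(px,z,w2c(wray(px,c,c["p"],c["q"],z)).round(1))
E
```

```text
(211, 191) 0.07 [34.7 16.9 70. ]
(213, 175) 0.048 [36.2 17.5 48. ]
(213, 143) 0.008 [28.4 16.2  8. ]
(353, 60) 0.035 [-87.6 150.6  35. ]
(40, 105) 0.035 [ -79.5 -141.2   35. ]
(64, 212) 0.092 [  22.2 -147.1   92. ]
(352, 192) 0.092 [ 20.2 153.9  92. ]
```

View pics/w1z.png

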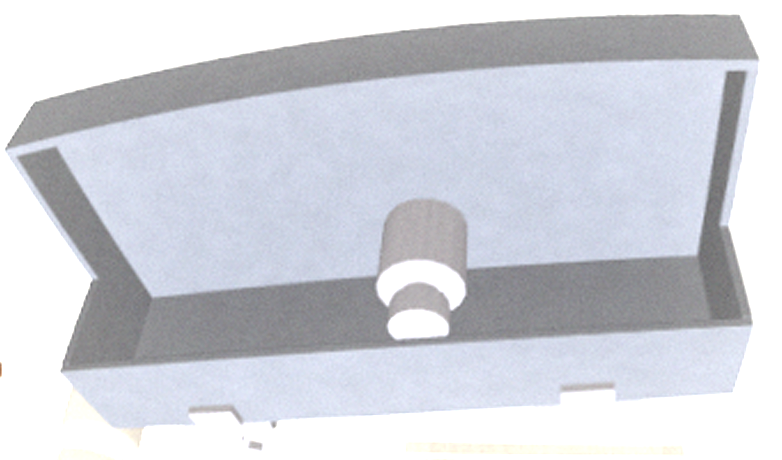

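The views agree that the weight is at about case (35, 14.5). Next is a lower, farther-forward standoff, where joint 5 should have more room.

```bash
python3 - <<'E'
from h import *;from plant import arm
s=arm.read_state()
delta(s,c2w(-25,14.5,110),tgtR())
E
```

```text
d [ 0.068  -0.0378 -0.0835] rot [-0.7  -6.16  0.58]
```

```bash
python3 -m handwheel '[[0.02,-0.012,-0.02,-0.2,-1.5,0.1,1],[0.04,-0.024,-0.04,-0.3,-3,0.3,1],[0.055,-0.032,-0.06,-0.5,-4.5,0.5,1],[0.068,-0.038,-0.0835,-0.7,-6.16,0.58,1],[0.068,-0.038,-0.0835,-0.7,-6.16,0.58,1],[0.068,-0.038,-0.0835,-0.7,-6.16,0.58,1],[0.068,-0.038,-0.0835,-0.7,-6.16,0.58,1],[0.068,-0.038,-0.0835,-0.7,-6.16,0.58,1]]'
python3 - <<'E'
from h import *;from plant import arm
s=arm.read_state();print(s["t"],s["qpos"].round(3),w2c(s["eef_pos"]).round(1),s["contact_force"].round(2));delta(s,c2w(-25,14.5,110),tgtR())
E
```

```text
t: 2.3
eef_pos: [0.4692, 0.2292, 0.1777]
ee_rot: [-0.21, 0.913, 0.071, 0.342]
contact_force: [0.1, 0.7, 0.5]
finger_gap: 0.999
2.3 [ 0.329  0.148  2.257  1.198  0.072 -2.865] [-15.2  31.2 177.7] [0.06 0.68 0.52]
d [-0.0013 -0.0193 -0.0677] rot [ 2.48 -3.38  0.93]
```

```bash
cat >> h.py <<'E'
from scipy.optimize import least_squares
def Rz(a):return Ro.from_euler('z',a)
def Ry(a):return Ro.from_euler('y',a)
def fk(q,p):
    r0,d1,l2,l3,e,L,o6=p
    a=Rz(q[0]);b=a*Ry(q[1]);c=a*Ry(q[1]+q[2]);w=c*Rz(q[3])*Ry(q[4])
    P=a.apply([r0,0,d1])+b.apply([0,0,l2])+c.apply([e,0,l3])+w.apply([0,0,L])
    return P,w*Rz(q[5]+o6)
D=[([1.17838951e+00,  3.51220860e-01,  1.65244360e+00,  2.31457726e-06,1.13908966e+00, -8.45950191e-02],[0.16647227, 0.52382979, 0.21595944],[ 1.53299474e-01,  9.88179606e-01, -5.64042865e-04, -1.38216296e-04])]
E
python3 - <<'E'
from h import *;from plant import arm;import json
s=arm.read_state()
w=np.load("wrist1.npz")
D=D+[([0.417,0.012,2.342,0.606,0.116,-2.156],w["p"],w["q"]),(s["qpos"],s["eef_pos"],s["ee_rot"])]
def f(p):
    o=[]
    for q,P,Q in D:
        a,b=fk(q,p);o+=list(a-P);o+=list((b*Ro.from_quat(Q).inv()).as_rotvec()*.3)
    return o+list((np.array(p)-x0)*1e-3)
for o6 in(0,np.pi/2,np.pi,-np.pi/2):
    x0=np.array([.03,.35,.4,.4,0,.25,o6]);r=least_squares(f,x0);print(o6,r.cost,r.x.round(4),np.abs(r.fun[:18]).max().round(4))
print(D[1],D[2])
E
```

```text
0 0.0011093591933246192 [-0.7623  1.5297  0.7938  1.3992  0.5534  0.9704  1.5704] 0.043
1.5707963267948966 0.0011081260708790959 [-0.7623  1.5297  0.7938  1.3992  0.5534  0.9704  1.5704] 0.043
3.141592653589793 0.0011093603403954293 [-0.7623  1.5297  0.7938  1.3992  0.5534  0.9704  1.5704] 0.043
-1.5707963267948966 0.0011130620018734016 [-0.7623  1.5297  0.7938  1.3992  0.5534  0.9704 -4.7127] 0.043
([0.417, 0.012, 2.342, 0.606, 0.116, -2.156], array([0.39938439, 0.24799926, 0.19331504]), array([-0.19795572,  0.91920018,  0.10319488,  0.32440003])) (array([ 0.32911165,  0.14784554,  2.25652212,  1.19783336,  0.07212997,
       -2.86532713]), array([0.46915411, 0.22920471, 0.17773319]), array([-0.2098043 ,  0.91324389,  0.07144109,  0.34185365]))
```

```bash
python3 - <<'E'
from h import *;from plant import arm;import itertools
s=arm.read_state();w=np.load("wrist1.npz")
D=D+[([0.417,0.012,2.342,0.606,0.116,-2.156],w["p"],w["q"]),(s["qpos"],s["eef_pos"],s["ee_rot"])]
for s4,s6 in itertools.product((1,-1),(1,-1)):
    A=[ (Rz(q[0])*Ry(q[1]+q[2])*Rz(s4*q[3])*Ry(q[4])*Rz(s6*q[5])).inv()*Ro.from_quat(Q) for q,P,Q in D]
    print(s4,s6,[a.as_rotvec().round(3).tolist() for a in A])
    sg=(s4,s6)
def fk2(q,p,s4):
    r0,d1,l2,l3,e,L,y=p
    a=Rz(q[0]);b=a*Ry(q[1]);c=a*Ry(q[1]+q[2]);w=c*Rz(s4*q[3])*Ry(q[4])
    return a.apply([r0,y,d1])+b.apply([0,0,l2])+c.apply([e,0,l3])+w.apply([0,0,L])
for s4 in(1,-1):
    f=lambda p:np.r_[np.concatenate([fk2(q,p,s4)-P for q,P,Q in D]),(p-x0)*1e-3]
    x0=np.array([.03,.35,.4,.4,0,.25,0]);r=least_squares(f,x0);print(s4,r.x.round(3),np.abs(r.fun[:9]).max())
E
```

```text
1 1 [[-0.0, -0.0, 1.571], [0.0, 0.0, 1.57], [0.0, -0.0, 1.571]]
1 -1 [[-0.0, -0.0, 1.402], [0.0, -0.0, -2.742], [0.0, -0.0, 2.123]]
-1 1 [[-0.0, 0.0, 1.571], [-0.037, -0.182, 2.77], [-0.083, 0.148, -2.314]]
-1 -1 [[-0.0, 0.0, 1.402], [-0.103, 0.103, -1.534], [-0.109, 0.109, -1.763]]
1 [-0.     0.26   0.487  0.438  0.041  0.28   0.047] 2.3738603301320937e-05
-1 [ 0.596 -0.732  0.246 -0.313 -0.359 -0.26   0.047] 0.004035054388080911
```

```bash
cat >> h.py <<'E'
PP=np.array([0,.26,.487,.438,.041,.28,.047])
def setPP(p):
    global PP;PP=p
def fk3(q):
    r0,d1,l2,l3,e,L,y=PP
    a=Rz(q[0]);b=a*Ry(q[1]);c=a*Ry(q[1]+q[2]);w=c*Rz(q[3])*Ry(q[4])
    return a.apply([r0,y,d1])+b.apply([0,0,l2])+c.apply([e,0,l3])+w.apply([0,0,L]),w*Rz(q[5]+np.pi/2)
LO=np.array([-2.75,-.79,.01,-1.57,.07,-2.87]);HI=np.array([2.75,2.1,2.65,4.71,3.14,2.87])
def ik(P,R,seeds=None):
    out=[]
    for q4 in(0,np.pi,1.57,-.8,.8,2.4,4):
        for q6 in(-1.6,1.5,0):
            q0=np.array([.4,.4,1.8,q4,.4,q6])
            f=lambda q:(lambda a:np.r_[(a[0]-P)*5,(a[1]*R.inv()).as_rotvec()])(fk3(q))
            r=least_squares(f,q0,bounds=(LO,HI))
            if r.cost<1e-7 and not any(np.abs(r.x-o).max()<.05 for o in out):out.append(r.x)
    return out
E
python3 - <<'E'
from h import *
for nm,x,y,z in(("grasp",35,14.5,40),("so50",0,14.5,75),("so",-25,14.5,110),("out",-15,14.5,46),("up",-15,14.5,110),("up2",-15,14.5,160)):
    for tilt in(45,40):
      for flip in(0,1):
        R=tgtR(tilt=tilt)
        if flip:R=R*Rz(np.pi)
        print(nm,tilt,flip,[q.round(2).tolist() for q in ik(c2w(x,y,z),R)])
for yaw in(-40,-22,-10,10):
  for tilt in(45,): print("pan",yaw,[q.round(2).tolist() for q in ik(np.array([.531,-.224,.13]),tgtR(np.radians(yaw),tilt))])
E
```

```text
grasp 45 0 [[0.28, 0.59, 2.23, 2.85, 0.46, 1.7]]
grasp 45 1 [[0.28, 0.59, 2.23, 2.85, 0.46, -1.44]]
grasp 40 0 [[0.29, 0.56, 2.18, 2.77, 0.31, 1.79]]
grasp 40 1 [[0.29, 0.56, 2.18, 2.77, 0.31, -1.35]]
so50 45 0 [[0.26, 0.46, 2.31, 2.8, 0.43, 1.74]]
so50 45 1 [[0.26, 0.46, 2.31, 2.8, 0.43, -1.4]]
so50 40 0 [[0.27, 0.43, 2.27, 2.67, 0.27, 1.88]]
so50 40 1 [[0.27, 0.43, 2.27, 2.67, 0.27, -1.26]]
so 45 0 [[0.25, 0.33, 2.36, 2.69, 0.36, 1.84]]
so 45 1 [[0.25, 0.33, 2.36, 2.69, 0.36, -1.3]]
so 40 0 [[0.26, 0.31, 2.31, 2.47, 0.21, 2.08]]
so 40 1 [[0.26, 0.31, 2.31, 2.47, 0.21, -1.06]]
out 45 0 [[0.25, 0.54, 2.35, 2.85, 0.54, 1.67]]
out 45 1 [[0.25, 0.54, 2.35, 2.85, 0.54, -1.47]]
out 40 0 [[0.26, 0.5, 2.3, 2.79, 0.37, 1.75]]
out 40 1 [[0.26, 0.5, 2.3, 2.79, 0.37, -1.39]]
up 45 0 [[0.25, 0.34, 2.34, 2.69, 0.35, 1.85]]
up 45 1 [[0.25, 0.34, 2.34, 2.69, 0.35, -1.3]]
up 40 0 [[0.26, 0.32, 2.29, 2.45, 0.2, 2.1]]
up 40 1 [[0.26, 0.32, 2.29, 2.45, 0.2, -1.04]]
up2 45 0 [[0.25, 0.2, 2.31, 2.35, 0.21, 2.2]]
up2 45 1 [[0.25, 0.2, 2.31, 2.35, 0.21, -0.94]]
up2 40 0 []
up2 40 1 [[0.26, 0.19, 2.26, 1.55, 0.13, -0.13]]
pan -40 [[-0.37, 0.37, 2.17, 4.11, 0.28, 0.86]]
pan -22 [[-0.53, 0.36, 2.21, 2.65, 0.22, 1.94]]
pan -10 [[-0.64, 0.36, 2.19, 1.97, 0.35, 2.38]]
pan 10 [[-0.77, 0.41, 2.1, 1.43, 0.62, 2.54]]
```

Fitting a kinematic model to the readings reproduces the poses. The 45° lean needs the other wrist branch (j4≈2.8, j5>0.3). Half a turn about the tool axis gives the same grasp with j6≈-1.4, well inside its range. I'll make that turn here, above the lid.

```bash
python3 - <<'E'
from h import *;from plant import arm
s=arm.read_state();R=Ro.from_quat(s["ee_rot"]);a=R.apply([0,0,1]);print(a)
for k in(.5,1):
  print((a*85*k).round(2))
P,Q=fk3(s["qpos"]);print((P-s["eef_pos"]).round(4))
E
```

```text
[ 0.59441422  0.273931   -0.75606451]
[ 25.26  11.64 -32.13]
[ 50.53  23.28 -64.27]
[-0.0001  0.0005  0.0004]
```

```bash
python3 -m handwheel '[[0,0,0.0,5,2.3,-6.4,1],[0,0,0,10,4.6,-12.8,1],[0,0,0,15,6.9,-19.2,1],[0,0,0,20,9.2,-25.6,1],[0,0,0,25,11.5,-32,1],[0,0,0,30,13.8,-38.4,1],[0,0,0,35,16.1,-44.8,1],[0,0,0,40,18.4,-51.2,1],[0,0,0,45,20.7,-57.6,1],[0,0,0,50.5,23.3,-64.3,1],[0,0,0,50.5,23.3,-64.3,1]]'
python3 - <<'E'
from h import *;from plant import arm
s=arm.read_state();print(s["t"],s["qpos"].round(3),w2c(s["eef_pos"]).round(1),s["contact_force"].round(2));R=tgtR()*Rz(np.pi);delta(s,c2w(-25,14.5,130),R);delta(s,s["eef_pos"],tgtR(tilt=42)*Rz(np.pi))
E
```

```text
t: 3.4
eef_pos: [0.4687, 0.2293, 0.1777]
ee_rot: [0.463, 0.815, 0.284, 0.203]
contact_force: [-0.2, 0.7, -0.3]
finger_gap: 0.999
3.4 [ 0.33   0.147  2.257  1.182  0.073 -1.363] [-15.6  31.5 177.7] [-0.24  0.72 -0.32]
d [-0.0008 -0.0194 -0.0477] rot [ 60.1   25.37 -68.77]
d [0. 0. 0.] rot [ 57.43  26.59 -70.43]
```

```bash
python3 -m handwheel '[[0,0,0,5.4,2.3,-6.2,1],[0,0,0,10.8,4.6,-12.4,1],[0,0,0,16.2,6.9,-18.6,1],[0,0,0,21.6,9.2,-24.8,1],[0,0,0,27,11.5,-31,1],[0,0,0,32.4,13.8,-37.2,1],[0,-0.003,-0.006,37.8,16,-43.4,1],[0,-0.006,-0.012,43.2,18.3,-49.6,1],[0,-0.01,-0.02,48.6,20.6,-55.8,1],[0,-0.014,-0.03,54,22.8,-62,1],[-0.001,-0.019,-0.04,60.1,25.4,-68.8,1],[-0.001,-0.019,-0.048,60.1,25.4,-68.8,1],[-0.001,-0.019,-0.048,60.1,25.4,-68.8,1],[-0.001,-0.019,-0.048,60.1,25.4,-68.8,1],[-0.001,-0.019,-0.048,60.1,25.4,-68.8,1],[-0.001,-0.019,-0.048,60.1,25.4,-68.8,1]]'
python3 - <<'E'
from h import *;from plant import arm
s=arm.read_state();print(s["t"],s["qpos"].round(3),w2c(s["eef_pos"]).round(1),s["contact_force"].round(2));R=tgtR()*Rz(np.pi);delta(s,c2w(-25,14.5,100),R)
E
```

```text
t: 5.0
eef_pos: [0.4678, 0.2105, 0.1303]
ee_rot: [0.899, 0.212, 0.373, -0.088]
contact_force: [-0.1, 0.0, 0.6]
finger_gap: 1.001
5.0 [ 0.25   0.27   2.352  2.601  0.295 -1.202] [-24.7  15.  130.3] [-0.14  0.04  0.56]
d [ 0.     -0.0006 -0.0303] rot [ 0.01  0.03 -0.05]
```

On the right branch now. I'll descend along the tool axis in stages and watch the force.

```bash
python3 -m handwheel '[[0,-0.0006,-0.015,0,0,0,1],[0,-0.0006,-0.03,0,0,0,1],[0.009,0.004,-0.04,0,0,0,1],[0.018,0.0083,-0.05,0,0,0,1],[0.0268,0.0128,-0.06,0,0,0,1],[0.0268,0.0128,-0.06,0,0,0,1]]'
python3 - <<'E'
from h import *;from plant import arm;import cv2
s=arm.read_state();print(s["qpos"].round(3),w2c(s["eef_pos"]).round(1),s["contact_force"].round(2));R=tgtR()*Rz(np.pi);delta(s,c2w(35,14.5,40),R)
o=[]
for n in("scene","top"):
    c=arm.capture(n)["color"];o.append(c)
im=np.hstack([cv2.resize(o[0][40:260,180:400],(400,400)),cv2.resize(o[1][180:360,90:290],(400,360))[:400] if 0 else cv2.resize(o[1][170:350,100:280],(400,400))])
cv2.imwrite("pics/app.png",np.clip(im*1.6,0,255).astype(np.uint8))
E
```

```text
t: 5.6
eef_pos: [0.4952, 0.2237, 0.0698]
ee_rot: [0.899, 0.213, 0.373, -0.088]
contact_force: [-0.7, -0.6, -0.2]
finger_gap: 0.995
[ 0.267  0.479  2.298  2.806  0.433 -1.405] [ 5.6 14.7 69.8] [-0.72 -0.56 -0.15]
d [ 0.0264  0.013  -0.0298] rot [ 0.03  0.02 -0.1 ]
```

View pics/app.png

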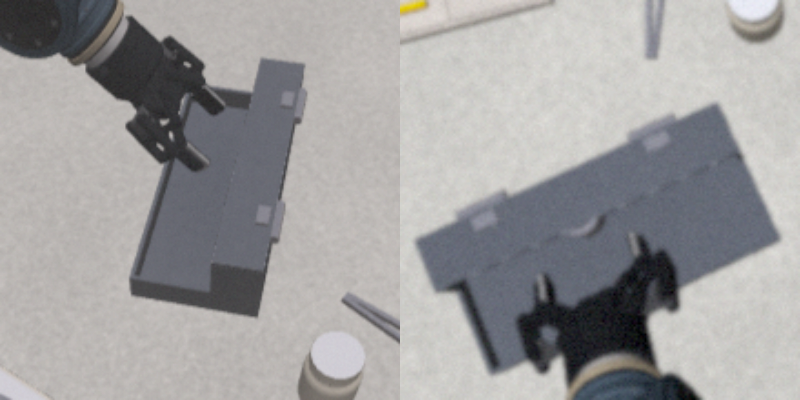

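Both views show the open fingers straddling the crescent at (585,227), with midpoint about (590,257), and clear of the lid. I'll go in the rest of the way gently.

```bash
python3 -m handwheel '[[0.0044,0.0022,-0.005,0,0,0,1],[0.0088,0.0044,-0.01,0,0,0,1],[0.0132,0.0066,-0.015,0,0,0,1],[0.0176,0.0088,-0.02,0,0,0,1],[0.0176,0.0088,-0.02,0,0,0,1]]'
```

```text
t: 6.2
eef_pos: [0.5123, 0.2323, 0.0497]
ee_rot: [0.899, 0.213, 0.372, -0.088]
contact_force: [0.1, -0.4, -0.6]
finger_gap: 1.002
```

```bash
python3 -m handwheel '[[0.0022,0.001,-0.0025,0,0,0,1],[0.0044,0.002,-0.005,0,0,0,1],[0.0066,0.003,-0.0075,0,0,0,1],[0.0088,0.004,-0.0096,0,0,0,1],[0.0088,0.004,-0.0096,0,0,0,1]]'
python3 - <<'E'
from h import *;from plant import arm
s=arm.read_state();print(w2c(s["eef_pos"]).round(1),s["contact_force"].round(2));delta(s,c2w(35,14.5,40),tgtR()*Rz(np.pi))
E
```

```text
t: 6.7
eef_pos: [0.5213, 0.2364, 0.0399]
ee_rot: [0.899, 0.213, 0.372, -0.088]
contact_force: [-0.1, 0.4, -0.1]
finger_gap: 1.003
[34.6 14.4 39.9] [-0.07  0.38 -0.15]
d [0.0003 0.0003 0.0001] rot [ 0.03 -0.01 -0.09]
```

Fully inside with no contact. Now I'll close in stages and feel for the first touch.

```bash
python3 -m handwheel '[[0,0,0,0,0,0,0.68],[0,0,0,0,0,0,0.68],[0,0,0,0,0,0,0.68]]' 20
python3 -m handwheel '[[0,0,0,0,0,0,0.58],[0,0,0,0,0,0,0.58]]' 20
python3 -m handwheel '[[0,0,0,0,0,0,0.54],[0,0,0,0,0,0,0.54]]' 20
```

```text
t: 7.0
eef_pos: [0.5213, 0.2364, 0.04]
ee_rot: [0.899, 0.213, 0.372, -0.088]
contact_force: [-0.0, -0.8, -0.1]
finger_gap: 0.684
t: 7.2
eef_pos: [0.5213, 0.2364, 0.0401]
ee_rot: [0.899, 0.213, 0.372, -0.088]
contact_force: [-0.4, -0.5, 0.0]
finger_gap: 0.581
t: 7.4
eef_pos: [0.5213, 0.2364, 0.0401]
ee_rot: [0.899, 0.213, 0.372, -0.088]
contact_force: [-0.3, 0.0, -0.3]
finger_gap: 0.538
```

```bash
python3 -m handwheel '[[0,0,0,0,0,0,0.45],[0,0,0,0,0,0,0.4],[0,0,0,0,0,0,0.3],[0,0,0,0,0,0,0.3]]' 25
python3 -m handwheel '[[0,0,0,0,0,0,0.2],[0,0,0,0,0,0,0.2],[0,0,0,0,0,0,0.2]]' 60
```

```text
t: 7.8
eef_pos: [0.5209, 0.2368, 0.0403]
ee_rot: [0.899, 0.213, 0.373, -0.088]
contact_force: [-4.6, 3.4, 5.6]
finger_gap: 0.297
t: 8.1
eef_pos: [0.5206, 0.2367, 0.0403]
ee_rot: [0.899, 0.213, 0.372, -0.088]
contact_force: [-5.3, -0.9, 6.0]
finger_gap: 0.202
```

It didn't stop on the 42 mm body, so the weight slid or was squeezed out. Time to look.

```bash
python3 - <<'E'
from h import *;from plant import arm;import cv2
o=[]
for n in("scene","top","wrist"):
    c=arm.capture(n)["color"];o.append(c);cv2.imwrite(f"pics/{n}2.png",np.clip(c*1.8,0,255).astype(np.uint8))
im=np.hstack([cv2.resize(o[0][60:220,230:390],(400,400),interpolation=2),cv2.resize(o[1][200:320,130:250],(400,400),interpolation=2)])
cv2.imwrite("pics/grip.png",np.clip(im*2.,0,255).astype(np.uint8))
E
```

```text
(no output)
```

View pics/grip.png

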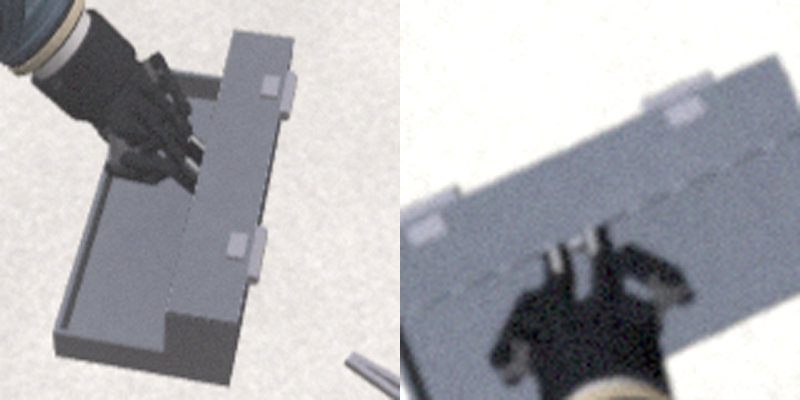

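View pics/wrist2.png

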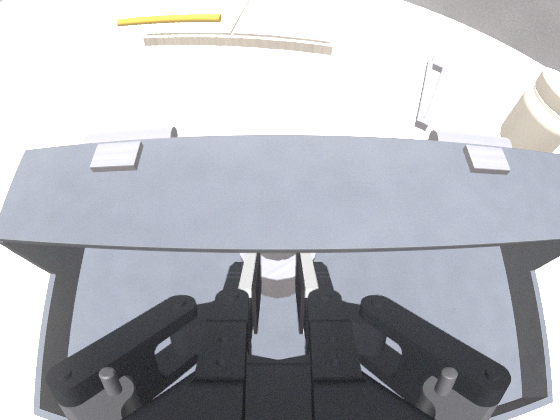

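```bash
python3 - <<'E'
import cv2,numpy as np
c=cv2.imread("pics/wrist2.png");cv2.imwrite("pics/w2z.png",np.clip(cv2.resize(c[225:345,190:370],None,fx=4.4,fy=4.4,interpolation=2)*.8,0,255).astype(np.uint8))
E
```

```text
(no output)
```

View pics/w2z.png

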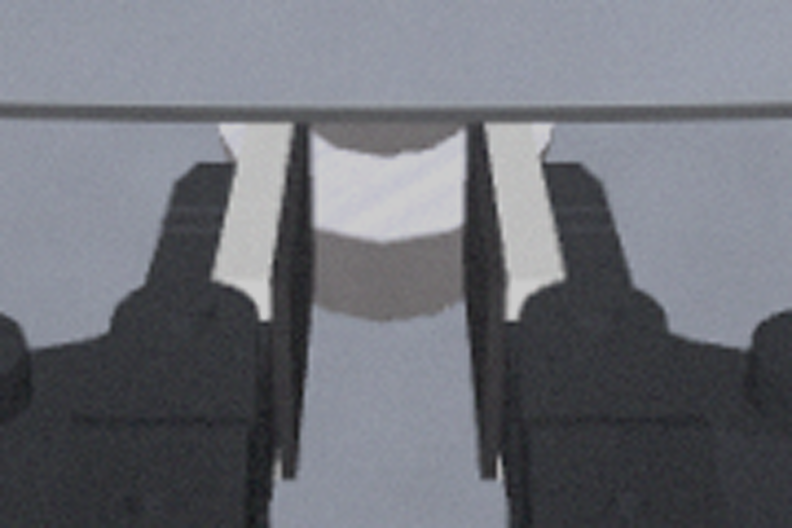

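```bash
python3 - <<'E'
from h import *;from plant import arm
s=arm.read_state();c=np.load("wrist1.npz")
for n,u,v,z in(("bot",383,318,.008),("shoulder",383,241,.048),("knobbase",388,156,.048),("lidedge",388,104,.092),("lidedge_u",388,120,.087),("shoulderLcorner",222,128,.048),("shoulderRcorner",552,128,.048)):
    px=(190+u/4.4,225+v/4.4);print(n,np.round(px,1),w2c(wray(px,c,s["eef_pos"],s["ee_rot"],z)).round(1))
# where TCP, tip project
M=c["mount"];
for zt in(0,.019,-.03):
    p=np.linalg.inv(M)@[0,0,zt,1];th=np.arctan2(np.hypot(p[0],p[1]),p[2]);k=c["K"][0,0]*th/np.hypot(p[0],p[1]);print(zt,p[:2]*k+c["K"][:2,2])
E
```

```text
bot [277.  297.3] [18.5 15.9  8. ]
shoulder [277.  279.8] [18.6 15.8 48. ]
knobbase [278.2 260.5] [28.7 15.3 48. ]
lidedge [278.2 248.6] [18.3 15.3 92. ]
lidedge_u [278.2 252.3] [18.7 15.3 87. ]
shoulderLcorner [240.5 254.1] [31.9 34.4 48. ]
shoulderRcorner [315.5 254.1] [32.  -3.6 48. ]
0 [278.86225099 255.19917494]
0.019 [278.74185331 241.24445251]
-0.03 [279.10745379 283.89177428]
```

```bash
python3 - <<'E'
from h import *
K,V=load("top");Ks,Vs=load("scene")
for z in(.05,.066,.08,.095,.11):
    print(z,[w2c(ray((100+u/2.222,170+v/2.222),K,V,z)).round(0)[:2] for u,v in((237,236),(143,274))],[w2c(ray((180+u*.55,40+v*.55),Ks,Vs,z)).round(0)[:2] for u,v in((205,165),(222,108))])
E
```

```text
0.05 [array([-10., -29.]), array([-5., 71.])] [array([-21.,   8.]), array([-19., 107.])]
0.066 [array([-12., -32.]), array([-7., 67.])] [array([-18.,  -6.]), array([-16.,  90.])]
0.08 [array([-13., -33.]), array([-8., 63.])] [array([-15., -19.]), array([-14.,  75.])]
0.095 [array([-15., -36.]), array([-10.,  60.])] [array([-13., -33.]), array([-11.,  60.])]
0.11 [array([-16., -38.]), array([-12.,  56.])] [array([-10., -46.]), array([-9., 44.])]
```

Three views show the real fingertips about 30–35 mm behind where the stated TCP puts them. So the jaws closed in front of the weight and nudged it about 4 mm back. It is upright at case (39.5, 15.5). I'll back off and measure the real tip offset at the grip opening.

```bash
python3 -m handwheel '[[-0.009,-0.0045,0.01,0,0,0,0.2],[-0.018,-0.009,0.02,0,0,0,0.2],[-0.027,-0.0134,0.03,0,0,0,0.35],[-0.036,-0.018,0.04,0,0,0,0.5],[-0.045,-0.022,0.05,0,0,0,0.5],[-0.045,-0.022,0.05,0,0,0,0.5]]' 40
python3 - <<'E'
from h import *;from plant import arm;import cv2
s=arm.read_state();print(w2c(s["eef_pos"]).round(1),s["finger_gap"],s["contact_force"].round(1))
c=arm.capture("wrist");np.savez("wrist3.npz",**c,p=s["eef_pos"],q=s["ee_rot"])
t=arm.capture("top")["color"];sc=arm.capture("scene")["color"]
cv2.imwrite("pics/w3.png",np.clip(c["color"][170:350,150:410].repeat(3,0).repeat(3,1)*2.,0,255).astype(np.uint8))
im=np.hstack([cv2.resize(sc[70:170,240:340],(400,400),interpolation=2),cv2.resize(t[220:320,140:240],(400,400),interpolation=2)])
cv2.imwrite("pics/g3.png",np.clip(im*2.,0,255).astype(np.uint8))
E
```

```text
t: 8.85
eef_pos: [0.4753, 0.2144, 0.0911]
ee_rot: [0.899, 0.213, 0.373, -0.088]
contact_force: [0.6, -0.4, 1.3]
finger_gap: 0.5
[-16.3  15.1  91.1] 0.5001074526632308 [ 0.6 -0.4  1.3]
```

View pics/w3.png

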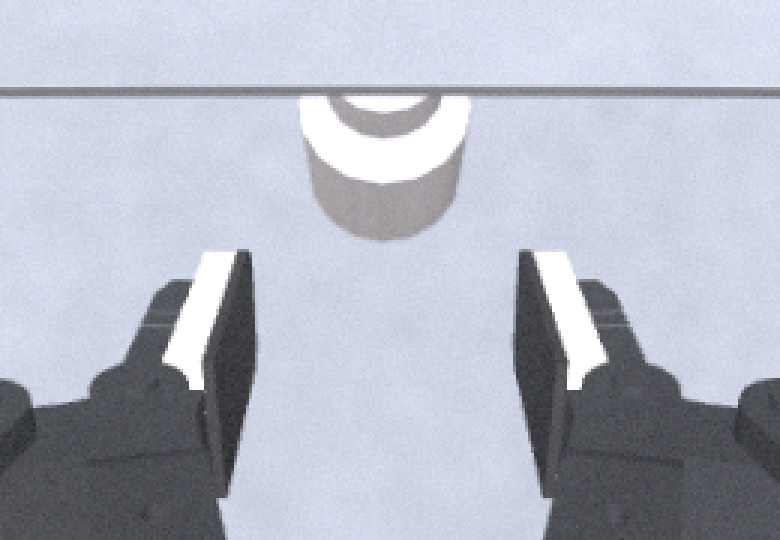

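View pics/g3.png

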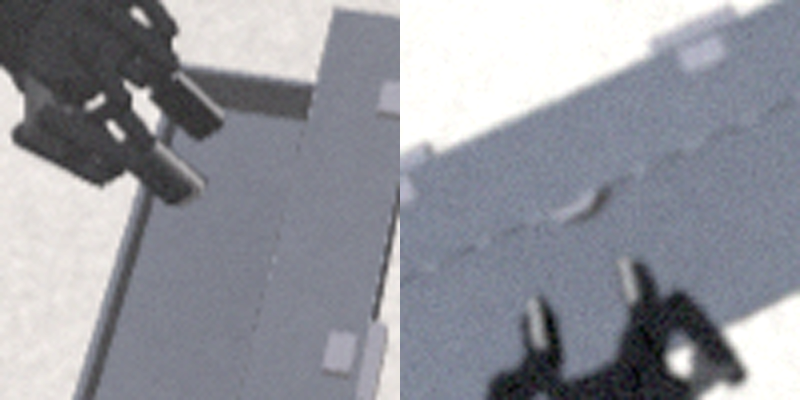

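```bash
python3 - <<'E'
from h import *
c=np.load("wrist3.npz");K=c["K"];M=c["mount"]
def d(px):
    v=np.array([px[0]-K[0,2],px[1]-K[1,2]]);r=np.hypot(*v);th=r/K[0,0]
    return M[:3,:3]@np.r_[np.sin(th)*v/r,np.cos(th)]
for nm,l,r in(("tip m+",(249,250),(519,250)),("tip m-",(257,347),(514,347)),("rear m-",(228,497),(544,497)),("rear m+",(204,356),(567,356))):
    L=d((150+l[0]/3,170+l[1]/3));R=d((150+r[0]/3,170+r[1]/3))
    t=.0425/abs(L[1]-R[1]);p=M[:3,3]+t*(L+R)/2;print(nm,(p*1e3).round(1))
K2,V2=load("top");Ks,Vs=load("scene")
for z in(.07,.085,.1,.115,.13):
    print(z,[w2c(ray((140+u/4,220+v/4),K2,V2,z)).round(0)[:2] for u,v in((135,297),(224,260))],[w2c(ray((240+u*.25,70+v*.25),Ks,Vs,z)).round(0)[:2] for u,v in((200,190),(218,125))])
for u,v,z in((385,240,8),(385,183,48),(385,137,48),(385,112,70),(385,88,92)):print(u,v,z,w2c(wray((150+u/3,170+v/3),c,c["p"],c["q"],z/1e3)).round(1))
E
```

```text
tip m+ [ 10.9   0.5 -17. ]
tip m- [ -7.2   0.8 -16.6]
rear m- [ -9.6   0.8 -53. ]
rear m+ [ 16.3   0.7 -58.3]
0.07 [array([-18.,  48.]), array([-20.,  -3.])] [array([-31.,  26.]), array([-31.,  77.])]
0.085 [array([-19.,  45.]), array([-21.,  -6.])] [array([-28.,  12.]), array([-28.,  61.])]
0.1 [array([-21.,  41.]), array([-23.,  -8.])] [array([-25.,  -3.]), array([-25.,  46.])]
0.115 [array([-22.,  38.]), array([-24., -11.])] [array([-22., -17.]), array([-22.,  30.])]
0.13 [array([-24.,  35.]), array([-26., -13.])] [array([-19., -31.]), array([-19.,  14.])]
385 240 8 [19.7 14.4  8. ]
385 183 48 [18.8 14.4 48. ]
385 137 48 [30.7 14.5 48. ]
385 112 70 [25.7 14.5 70. ]
385 88 92 [19.2 14.5 92. ]
```

With the jaws half open, the pads span 17 to 55 mm behind the reported TCP. The pad centre is therefore 36 mm behind it, and the fixed cameras agree. The weight is upright at case (≈39.5, 14.5). To put the pads on the body and keep the palm clear of the lid, the TCP should be at case (55.5, 14.5, 19.5).

```bash
python3 - <<'E'
from h import *
for p in((55.5,14.5,19.5),(15,14.5,25),(15,14.5,150)):print([q.round(2).tolist() for q in ik(c2w(*p),tgtR()*Rz(np.pi))])
E
python3 -m handwheel '[[0,0,0,0,0,0,1],[0,0,0,0,0,0,1],[0.0115,0.0056,-0.0128,0,0,0,1],[0.023,0.011,-0.0255,0,0,0,1],[0.0345,0.0168,-0.0383,0,0,0,1],[0.045,0.0217,-0.05,0,0,0,1],[0.045,0.0217,-0.05,0,0,0,1]]' 30
```

```text
[[0.29, 0.65, 2.17, 2.88, 0.48, -1.46]]
[[0.27, 0.62, 2.27, 2.88, 0.54, -1.48]]
[[0.27, 0.27, 2.25, 2.43, 0.21, -1.01]]
t: 9.7
eef_pos: [0.5217, 0.2368, 0.0388]
ee_rot: [0.899, 0.213, 0.372, -0.088]
contact_force: [-0.2, -0.2, -0.8]
finger_gap: 0.999
```

```bash
python3 -m handwheel '[[0.003,0.0015,-0.0033,0,0,0,1],[0.006,0.003,-0.0066,0,0,0,1],[0.009,0.0045,-0.01,0,0,0,1],[0.009,0.0045,-0.01,0,0,0,1]]'
python3 - <<'E'
from h import *;from plant import arm
s=arm.read_state();print(w2c(s["eef_pos"]).round(1),s["contact_force"].round(2));delta(s,c2w(55.5,14.5,19.5),tgtR()*Rz(np.pi))
E
```

```text
t: 10.1
eef_pos: [0.5309, 0.2414, 0.0287]
ee_rot: [0.899, 0.213, 0.372, -0.088]
contact_force: [0.0, -0.5, 0.3]
finger_gap: 1.0
[45.4 14.5 28.7] [ 0.04 -0.48  0.32]
d [ 0.009   0.0045 -0.0092] rot [ 0.04 -0.03 -0.16]
```

```bash
python3 -m handwheel '[[0.0025,0.0013,-0.0025,0,0,0,1],[0.005,0.0026,-0.005,0,0,0,1],[0.007,0.0035,-0.0072,0,0,0,1],[0.009,0.0045,-0.0092,0,0,0,1],[0.009,0.0045,-0.0092,0,0,0,1]]'
python3 - <<'E'
from h import *;from plant import arm;import cv2
s=arm.read_state();print(w2c(s["eef_pos"]).round(1),s["contact_force"].round(2))
c=arm.capture("wrist");cv2.imwrite("pics/w4.png",np.clip(c["color"][170:370,150:410].repeat(3,0).repeat(3,1)*1.8,0,255).astype(np.uint8))
E
```

```text
t: 10.6
eef_pos: [0.5401, 0.2459, 0.0193]
ee_rot: [0.899, 0.213, 0.372, -0.088]
contact_force: [-0.4, 0.4, 0.2]
finger_gap: 1.002
[55.7 14.5 19.3] [-0.41  0.41  0.22]
```

View pics/w4.png

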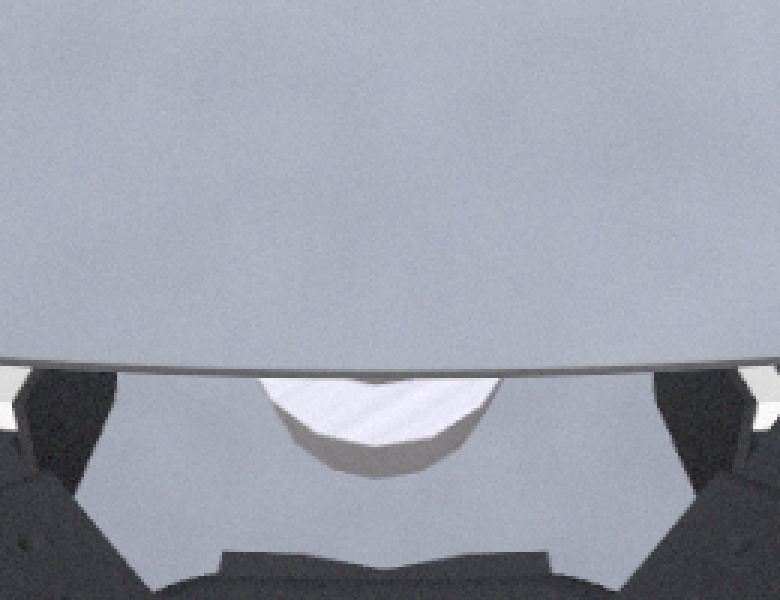

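The weight (380,430) now sits centred between the pads (117 and 654), and the palm at row 550 is clear of the lid. Closing.

```bash
python3 -m handwheel '[[0,0,0,0,0,0,0.6],[0,0,0,0,0,0,0.6],[0,0,0,0,0,0,0.6],[0,0,0,0,0,0,0.54],[0,0,0,0,0,0,0.54]]' 20
python3 -m handwheel '[[0,0,0,0,0,0,0.5],[0,0,0,0,0,0,0.46],[0,0,0,0,0,0,0.42],[0,0,0,0,0,0,0.42]]' 20
python3 -m handwheel '[[0,0,0,0,0,0,0.3],[0,0,0,0,0,0,0.3],[0,0,0,0,0,0,0.3]]' 60
```

```text
t: 11.15
eef_pos: [0.5399, 0.2459, 0.0194]
ee_rot: [0.899, 0.213, 0.372, -0.088]
contact_force: [-0.2, -0.9, -0.3]
finger_gap: 0.542
t: 11.55
eef_pos: [0.5398, 0.2462, 0.0196]
ee_rot: [0.899, 0.213, 0.372, -0.088]
contact_force: [-4.5, 2.0, 5.2]
finger_gap: 0.485
t: 11.85
eef_pos: [0.5396, 0.2461, 0.0199]
ee_rot: [0.899, 0.213, 0.372, -0.088]
contact_force: [-4.9, -0.5, 7.5]
finger_gap: 0.471
```

The jaws stopped at 0.47 (40 mm) on the body. Now a small lift.

```bash
python3 -m handwheel '[[0,0,0.002,0,0,0,0.3],[0,0,0.004,0,0,0,0.3],[0,0,0.004,0,0,0,0.3]]'
python3 -m handwheel '[[-0.005,-0.0025,0.001,0,0,0,0.3],[-0.01,-0.005,0.002,0,0,0,0.3],[-0.014,-0.007,0.002,0,0,0,0.3],[-0.018,-0.009,0.002,0,0,0,0.3],[-0.018,-0.009,0.002,0,0,0,0.3]]'
```

```text
t: 12.15
eef_pos: [0.5394, 0.246, 0.0237]
ee_rot: [0.899, 0.213, 0.372, -0.088]
contact_force: [-0.0, 0.1, -4.4]
finger_gap: 0.469
t: 12.65
eef_pos: [0.5207, 0.2366, 0.0255]
ee_rot: [0.899, 0.213, 0.372, -0.088]
contact_force: [-0.4, 0.3, -4.5]
finger_gap: 0.469
```

Carrying about 4.5–5 N with the case not touched. I'll slide it out from under the lid, then look.

```bash
python3 -m handwheel '[[-0.007,-0.0035,0.002,0,0,0,0.3],[-0.014,-0.007,0.004,0,0,0,0.3],[-0.021,-0.0105,0.006,0,0,0,0.3],[-0.027,-0.0134,0.008,0,0,0,0.3],[-0.031,-0.0155,0.012,0,0,0,0.3],[-0.031,-0.0155,0.012,0,0,0,0.3]]'
python3 - <<'E'
from h import *;from plant import arm;import cv2
s=arm.read_state();print(s["qpos"].round(2),w2c(s["eef_pos"]).round(1),s["contact_force"].round(2))
c=arm.capture("wrist");np.savez("wrist5.npz",**c,p=s["eef_pos"],q=s["ee_rot"]);cv2.imwrite("pics/w5.png",np.clip(c["color"][170:370,150:410].repeat(3,0).repeat(3,1)*1.8,0,255).astype(np.uint8))
E
```

```text
t: 13.25
eef_pos: [0.4893, 0.2209, 0.038]
ee_rot: [0.899, 0.213, 0.372, -0.088]
contact_force: [0.1, -1.0, -5.2]
finger_gap: 0.467
[ 0.26  0.57  2.31  2.86  0.53 -1.47] [-0.9 14.8 38. ] [ 0.14 -1.03 -5.19]
```

View pics/w5.png

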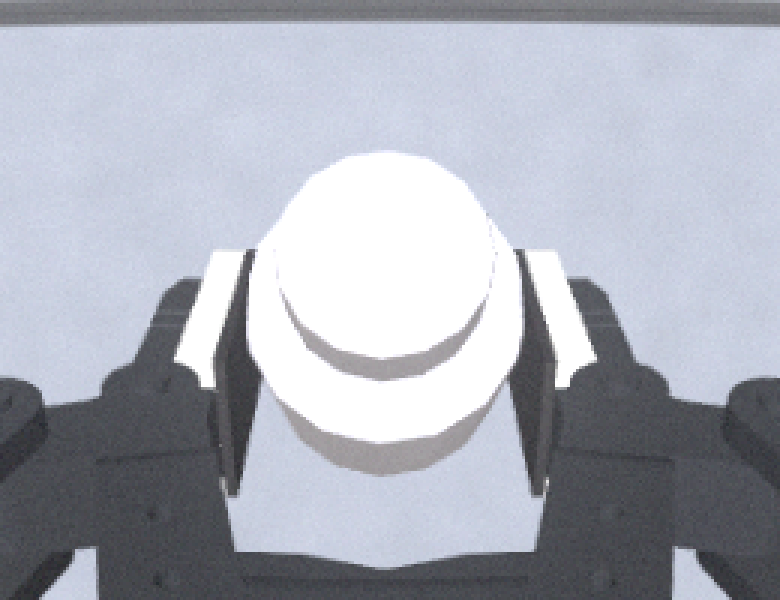

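The weight hangs upright between the pads, clear of the lid, with the knob at (387,255). I'll check the branch along the way to the pan.

```bash
python3 - <<'E'
from h import *;from plant import arm
c=np.load("wrist5.npz")
print("axis case",w2c(wray((150+387/3,170+255/3),c,c["p"],c["q"],.088)).round(1))
s=arm.read_state();P0=s["eef_pos"]
pan=np.array([.5314,-.2239])
yf=-22;ef=np.array([np.cos(np.radians(yf)),np.sin(np.radians(yf))])
Pf=np.r_[pan+.016*ef,.130];print("Pf",Pf)
f0=s["qpos"]
for k in np.linspace(0,1,7):
    P=P0+(Pf-P0)*k;P[2]=.130;yaw=np.radians(26.5+(yf-26.5)*k);R=tgtR(yaw)*Rz(np.pi)
    g=lambda q:(lambda a:np.r_[(a[0]-P)*5,(a[1]*R.inv()).as_rotvec()])(fk3(q))
    r=least_squares(g,f0,bounds=(LO,HI));f0=r.x;print(k.round(2),r.x.round(2),r.cost)
delta(s,Pf,tgtR(np.radians(yf))*Rz(np.pi))
E
```

```text
axis case [-16.6  13.8  88. ]
Pf [ 0.54623494 -0.22989371  0.13      ]
0.0 [ 0.26  0.3   2.3   2.59  0.27 -1.18] 3.4531923902863134e-31
0.17 [ 0.12  0.28  2.34  2.61  0.29 -1.2 ] 1.0491696507365857e-21
0.33 [-0.04  0.27  2.35  2.59  0.3  -1.2 ] 1.1122745556729725e-19
0.5 [-0.19  0.28  2.34  2.57  0.3  -1.18] 2.3584897486109215e-20
0.67 [-0.32  0.3   2.31  2.56  0.28 -1.16] 1.7003963082377e-20
0.83 [-0.43  0.33  2.25  2.58  0.25 -1.16] 1.1626966591002972e-20
1.0 [-0.52  0.38  2.17  2.64  0.21 -1.18] 1.7376114198814728e-20
d [ 0.0565 -0.451   0.0921] rot [ 2.000e-02 -7.000e-02 -4.868e+01]
```

```bash
python3 -m handwheel '[[0,0,0.01,0,0,0,0.3],[0,0,0.025,0,0,0,0.3],[0,0,0.042,0,0,0,0.3],[0,0,0.06,0,0,0,0.3],[0,0,0.078,0,0,0,0.3],[0,0,0.092,0,0,0,0.3],[0,0,0.094,0,0,0,0.3],[0,0,0.094,0,0,0,0.3]]'
```

```text
t: 14.1
eef_pos: [0.4899, 0.2212, 0.132]
ee_rot: [0.899, 0.213, 0.372, -0.088]
contact_force: [0.2, 0.2, -4.5]
finger_gap: 0.467
```

```bash
python3 -m handwheel '[[0.002,-0.015,0,0,0,-1.6,0.3],[0.005,-0.04,0,0,0,-4.3,0.3],[0.008,-0.065,0,0,0,-7,0.3],[0.011,-0.09,0,0,0,-9.7,0.3],[0.014,-0.115,0,0,0,-12.4,0.3],[0.0175,-0.14,0,0,0,-15.1,0.3],[0.021,-0.165,0,0,0,-17.8,0.3],[0.024,-0.19,0,0,0,-20.5,0.3],[0.027,-0.215,0,0,0,-23.2,0.3],[0.03,-0.24,0,0,0,-25.9,0.3],[0.033,-0.265,0,0,0,-28.6,0.3],[0.036,-0.29,0,0,0,-31.3,0.3],[0.039,-0.315,0,0,0,-34,0.3],[0.0425,-0.34,0,0,0,-36.7,0.3],[0.046,-0.365,0,0,0,-39.4,0.3],[0.049,-0.39,0,0,0,-42.1,0.3],[0.052,-0.415,0,0,0,-44.8,0.3],[0.055,-0.438,0,0,0,-47.3,0.3],[0.0565,-0.451,0,0,0,-48.7,0.3],[0.0565,-0.451,0,0,0,-48.7,0.3]]'
python3 - <<'E'
from h import *;from plant import arm;import cv2
s=arm.read_state();print(s["qpos"].round(2),s["contact_force"].round(2));delta(s,np.array([.5462,-.2299,.132]),tgtR(np.radians(-22))*Rz(np.pi))
o=[]
t=arm.capture("top");c=arm.capture("scene")["color"];np.savez("t6.npz",**t)
im=np.hstack([cv2.resize(c[180:380,50:250],(400,400),interpolation=2),cv2.resize(t["color"][200:350,310:460],(400,400),interpolation=2)])
cv2.imwrite("pics/p6.png",np.clip(im*1.5,0,255).astype(np.uint8))
E
```

```text
t: 16.1
eef_pos: [0.5463, -0.2311, 0.1316]
ee_rot: [0.907, -0.177, 0.375, 0.074]
contact_force: [-0.9, 0.7, -5.7]
finger_gap: 0.468
[-0.52  0.37  2.16  2.63  0.2  -1.16] [-0.94  0.65 -5.66]
d [-0.0001  0.0012  0.0004] rot [ 0.   -0.05  0.13]
```

View pics/p6.png

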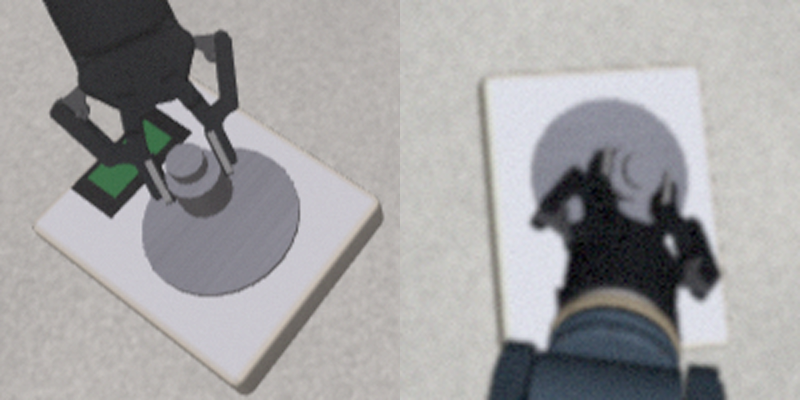

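The weight is above the pan in both views (scene (195,180), top (630,170)). I'll lower to just above contact, then slowly down.

```bash
python3 -m handwheel '[[0,0.001,-0.008,0,0,0,0.3],[0,0.001,-0.018,0,0,0,0.3],[0,0.001,-0.027,0,0,0,0.3],[0,0.001,-0.033,0,0,0,0.3],[0,0.001,-0.036,0,0,0,0.3],[0,0.001,-0.038,0,0,0,0.3],[0,0.001,-0.038,0,0,0,0.3]]'
python3 -m handwheel '[[0,0,-0.001,0,0,0,0.3],[0,0,-0.002,0,0,0,0.3],[0,0,-0.003,0,0,0,0.3],[0,0,-0.004,0,0,0,0.3],[0,0,-0.005,0,0,0,0.3],[0,0,-0.005,0,0,0,0.3]]'
```

```text
t: 16.9
eef_pos: [0.546, -0.2283, 0.0935]
ee_rot: [0.907, -0.176, 0.375, 0.073]
contact_force: [-0.1, 0.7, -4.3]
finger_gap: 0.466
t: 17.5
eef_pos: [0.5459, -0.2283, 0.0883]
ee_rot: [0.907, -0.176, 0.375, 0.073]
contact_force: [-0.5, 0.9, -4.3]
finger_gap: 0.472
```

```bash
python3 -m handwheel '[[0,0,-0.001,0,0,0,0.3],[0,0,-0.002,0,0,0,0.3],[0,0,-0.002,0,0,0,0.3]]'
python3 -m handwheel '[[0,0,-0.001,0,0,0,0.3],[0,0,-0.002,0,0,0,0.3],[0,0,-0.002,0,0,0,0.3]]'
```

```text
t: 17.8
eef_pos: [0.546, -0.2284, 0.0863]
ee_rot: [0.907, -0.176, 0.375, 0.073]
contact_force: [0.5, 0.6, -3.4]
finger_gap: 0.468
t: 18.1
eef_pos: [0.5461, -0.2284, 0.0844]
ee_rot: [0.907, -0.176, 0.375, 0.073]
contact_force: [-2.5, 0.4, -2.0]
finger_gap: 0.465
```

```bash
python3 -m handwheel '[[0,0,-0.001,0,0,0,0.3],[0,0,-0.002,0,0,0,0.3],[0,0,-0.002,0,0,0,0.3]]'
python3 -m handwheel '[[0,0,-0.0005,0,0,0,0.3],[0,0,-0.0005,0,0,0,0.3]]'
```

```text
t: 18.4
eef_pos: [0.5461, -0.2284, 0.0824]
ee_rot: [0.907, -0.176, 0.375, 0.073]
contact_force: [-3.0, 1.0, 0.4]
finger_gap: 0.471
t: 18.6
eef_pos: [0.5461, -0.2284, 0.0819]
ee_rot: [0.907, -0.176, 0.375, 0.073]
contact_force: [-3.6, 0.9, 0.9]
finger_gap: 0.472
```

The pan now carries the load. Releasing gently.

```bash
python3 -m handwheel '[[0,0,0,0,0,0,0.3],[0,0,0,0,0,0,0.3],[0,0,0,0,0,0,0.47],[0,0,0,0,0,0,0.48],[0,0,0,0,0,0,0.49],[0,0,0,0,0,0,0.5],[0,0,0,0,0,0,0.52],[0,0,0,0,0,0,0.55],[0,0,0,0,0,0,0.6],[0,0,0,0,0,0,0.6]]' 20
python3 -m handwheel '[[0,0,0,0,0,0,0.75],[0,0,0,0,0,0,0.9],[0,0,0,0,0,0,1],[0,0,0,0,0,0,1],[0,0,0,0,0,0,1]]'
python3 - <<'E'
from plant import arm;import cv2,numpy as np
c=arm.capture("wrist");cv2.imwrite("pics/w7.png",np.clip(c["color"][170:370,150:410].repeat(3,0).repeat(3,1)*1.5,0,255).astype(np.uint8))
E
```

```text
t: 19.6
eef_pos: [0.5462, -0.2284, 0.082]
ee_rot: [0.907, -0.176, 0.375, 0.073]
contact_force: [-0.4, -0.5, -0.2]
finger_gap: 0.596
t: 20.1
eef_pos: [0.5462, -0.2285, 0.082]
ee_rot: [0.907, -0.176, 0.375, 0.073]
contact_force: [-0.5, -0.1, -0.2]
finger_gap: 0.998
```

View pics/w7.png

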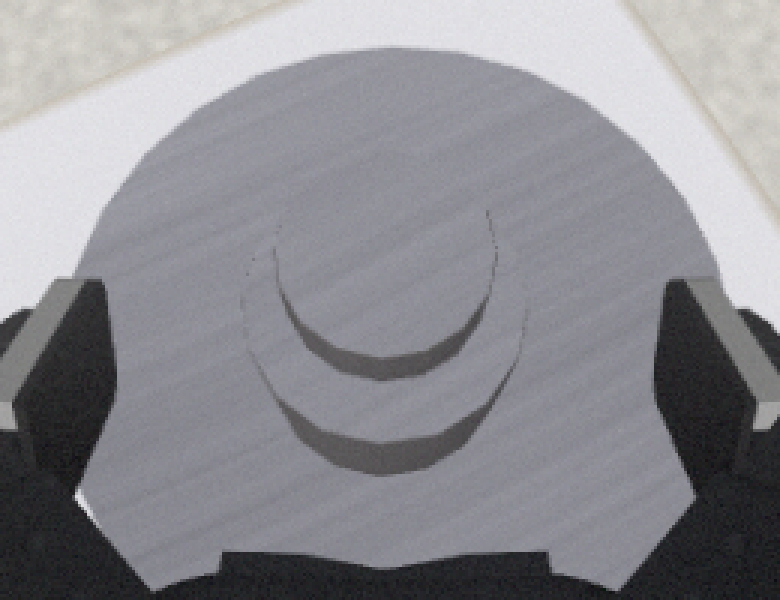

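The weight stands upright near the middle of the pan, with both pads clear. I'll back out along the tool axis.

```bash
python3 -m handwheel '[[-0.0066,0.0026,0.007,0,0,0,1],[-0.013,0.0053,0.014,0,0,0,1],[-0.0197,0.008,0.021,0,0,0,1],[-0.0262,0.0106,0.0283,0,0,0,1],[-0.033,0.0132,0.0354,0,0,0,1],[-0.0394,0.016,0.0424,0,0,0,1],[-0.046,0.0186,0.05,0,0,0,1],[-0.0525,0.021,0.0566,0,0,0,1],[-0.0525,0.021,0.0566,0,0,0,1]]'
python3 -m handwheel '[[-0.013,0.005,0.012,0,0,0,1],[-0.025,0.01,0.025,0,0,0,1],[-0.04,0.015,0.035,0,0,0,1],[-0.04,0.015,0.035,0,0,0,1],[-0.04,0.015,0.035,0,0,0,1],[-0.04,0.015,0.035,0,0,0,1]]'
python3 - <<'E'
from h import *;from plant import arm;import cv2
s=arm.read_state();print(s["qpos"].round(2),s["contact_force"].round(2),s["dq"].round(3))
t=arm.capture("top")["color"];c=arm.capture("scene")["color"]
im=np.hstack([cv2.resize(c,(400,300)),cv2.resize(t,(400,300))])
im2=np.hstack([cv2.resize(c[200:380,60:260],(400,300)),cv2.resize(t[215:335,320:480],(400,300))])
cv2.imwrite("pics/p8.png",np.clip(np.vstack([im,im2])*1.5,0,255).astype(np.uint8))
E
```

```text
t: 21.05
eef_pos: [0.4932, -0.2073, 0.1396]
ee_rot: [0.907, -0.176, 0.376, 0.073]
contact_force: [-0.5, 0.3, 0.3]
finger_gap: 0.998
t: 21.65
eef_pos: [0.4537, -0.1925, 0.1743]
ee_rot: [0.907, -0.176, 0.376, 0.073]
contact_force: [-0.1, 0.8, 0.5]
finger_gap: 1.0
[-0.57  0.11  2.37  2.29  0.18 -0.86] [-0.11  0.77  0.45] [ 0.001  0.004  0.001 -0.014 -0.003  0.013]
```

View pics/p8.png

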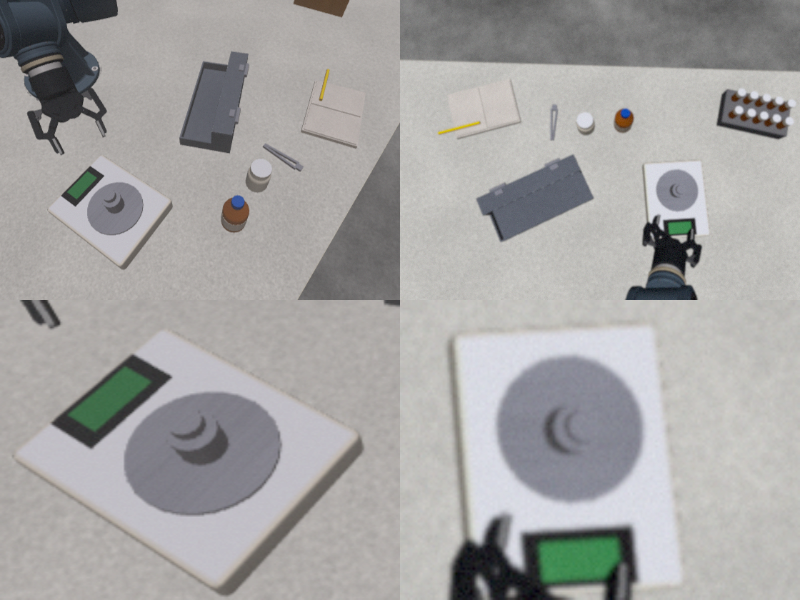

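The weight stands alone at the middle of the pan, the bystanders are unmoved and the robot is clear. Handing in.

```bash
python3 -c "
from plant import arm
print(arm.job_done())"
```

```text
the job is handed in; nothing more can be done
None
```

I took the check weight out of the case, set it on the pan and handed the job in at about 22 s; no verdict was reported. I first found it by camera, not by feel: a crescent at the lid edge in the top view, then a wrist view under the lid. Touch only confirmed it when the jaws closed.

**Setting down:** I lowered it about 1 mm at a time until the wrist no longer felt its 4.5–5 N, then released it slowly and backed out.

**Last checks:**
- **Weight:** it stands upright near the middle of the pan.
- **Robot:** it touches nothing (force readings under 1 N, about the noise level).
- **Bystanders:** the bottle, jar and tweezers look unmoved in both camera views.
- **Pan reading:** I could not read the pan's sinking directly. After first contact I lowered the weight about 5–6 mm, until the wrist carried no load, which fits the expected range.

**What failed or disagreed:**
- **Fingertip position:** with the jaws half open, the pad centre was about 36 mm behind the reported TCP, and the tips about 17 mm behind it. The text puts the tips 19 mm ahead. The first close therefore fell short and pushed the weight about 4 mm deeper, with a contact force of roughly 8 N. I measured the offset and regrasped.
- **Lean angle:** the first 45° approach ran into the limits of joints 5 and 6, so I used the other wrist position.

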